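Unlock the studio tool case: two dials and a draw bolt

ROBOT

A 6-joint arm with a two-finger parallel gripper is mounted at the origin on the work surface. World frame = base frame: x ahead of the robot, y to its left, z up, the work surface at z = 0. Lengths are in mm, angles in rad, forces in N, time in s.
With the tool pointing down it reaches from about 250 to 725 mm from the base axis. Payload 4 kg.
Tool frame: the origin (TCP) lies between the finger pads; the fingertips stand 14 mm ahead of it and the grasp point (between the pads) lies 5 mm behind it; y points along the fingers, x is the direction in which the jaws open and shut, and the axes are right-handed (so a half turn about y gives the same grasp; the last joint's range is limited). The gripper opens to 85 mm and grips with 20 to 120 N. Pads are 22 mm wide; open, the fingers measure 114 mm over their backs; the gripper's body (76 mm by 85 mm) begins 54 mm behind the grasp point. The pads swing forward as they close: fully open they stand 13 mm farther back than shut.
Start: joints at [1.182, 0.241, 0.005, 1.335, 0, 1.571], TCP at [189.537, 462.682, 220.406] pointing down, gripper open.
Joint ranges: [-2.72, 2.72], [-1.05, 1.87], [-1.09, 1.28], [-1.99, 2.15], [-1.42, 1.44], [-3.14, 3.14]. Speed limits (rad/s): [2.79, 2.79, 3.14, 3.14, 3.14, 3.14].

INTERFACE

Orientations are given as a unit quaternion [w, x, y, z].
In Python, from station import manip gives the robot as it stands.
- The arm moves only by the tool carry_out, never from a script. Its argument "steps" is a list that holds one entry, the list of rows, each a list of 5 numbers: the shift along the tool's x, y, z in cm, then the turn about the tool's y in degrees, then the closure, from -1 (fully open) to 1 (shut), so that 0 is half open. A call has 1 to 5 rows; each row is the pose to reach, as a shift and turn from the pose commanded when the call began, along the tool's axes at that moment; what a row does not reach only later rows make up. A row lasts 1/8 s, in which the tool goes at most 62.5 mm and 10.7 degrees, less where a joint would pass 70% of its speed; a pose out of reach is approached as far as the arm can. A call with a gripper value outside its range is refused whole. The fingers move at their own pace and stop on an object; "force" is the grip in N (left out, the last holds). Time passes only in rows, so rows that repeat a pose let the fingers close. It gives the time, the measured TCP pose, the force and the opening at its end, in the units of the state.
- manip.read_state(): the state, without advancing time (a new reading comes with each control period).
- manip.snapshot(name): name is "side" or "top" or "wrist"; returns a dict with "img" (384x512x3 uint8, blue, green, red), "mtx" (3x3 intrinsics, pixels), "T" (4x4, takes a point from camera to world coordinates). Camera axes: x right, y down, z forward; pixel columns grow to the right and rows downward; lengths in mm; the calibration is good to about 2 mm. A picture is of the moment at which its call begins. There is no depth.
- manip.hand_in(): hands the job in, once; it reports no verdict.
The state is a dict: "clock": time; "joint_pos": joint angles; "joint_velocities": joint speeds; "effort": joint torques, N m; "ee_pos": TCP position; "eef_rot": TCP orientation; "ft_force": force on the tool from outside, world axes, zero at the start; "wrist_torque": the same for the moment, N m; "width": finger opening in mm.
Only numpy, scipy, OpenCV 4.12 (cv2) and the standard library are available. Lean on these libraries where they do the work, as an engineer would, in place of code of your own. Each camera call takes 0.05 s, during which the arm holds its last target.

TASK

Unlock the grey tool case: set its left dial to 2 and its right dial to 8, then draw the looped bolt between them all the way up and let go of it, so that it stays up. The right dial is worn and frees the bolt only at one spot a little past its 8, on the way to 7, so from 8 turn on slowly and feel for it until the bolt jumps up by itself, and never force a dial or the bolt against the lock. Leave the other things on the bench and on the case where they are.

Things in the scene. Friction and masses are not known exactly. Their poses are not given: they have to be found in the camera images.
- case: grey steel tool case 240 x 360 x 70 mm (x, y, z), fixed, with a dark lock housing on top, its flat deck 100 mm above the bench. Origin: centre of its underside; x points away from the robot, y to the left at yaw 0. In a row along y at case x = -40 mm stand the left dial (y = +95 mm), the bolt (y = 0) and the right dial (y = -95 mm)
- dial_left: left dial: aluminium number disc 70 mm across with a black upright bar grip 46 x 14 mm, turning about the vertical. Origin on its axis, on the deck; x runs along the bar, -x to the zero mark. Zero reads when its yaw equals the case's; turned anticlockwise (from above) by n x 36 deg it reads n. Code 2: yaw 1.257 rad more than the case's; forgiving, within 0.15 rad will do
- dial_left_grip (a point): on the left dial's axis, 28 mm above the deck: height at which to grip its bar across the 14 mm (bar from 6 to 39 mm above the deck, along the dial's x, disc top 7 mm above the deck). Free turning takes 0.05 to 0.15 N m. Both dials start within 0.65 rad of zero
- dial_right: right dial, built like the left. Code 8: yaw 1.257 rad less than the case's. Worn: the true spot lies 0.1 to 0.6 rad further clockwise past the number (short of 7), new each time, unseen, about 0.1 rad wide. With the left dial set, turn on slowly (0.1 rad/s): at the spot the bolt jumps and blocks the dial within about 0.1 rad, felt as a kick, then a rise, of 0.1 N m or more; stop at once
- dial_right_grip (a point): the same grip point on the right dial
- index_left (a point): white line on the deck at the left dial's robot side (case -x) where its number is read; the right dial has one too. Marks: ten, 36 degrees apart, zero is the bold one between two dots (a white dash on that end of the bar), 5 the other bold one; numbers rise clockwise round the disc seen from above
- bolt: steel draw bolt between the dials, slides straight up; the dials' wheels hold its crosspiece down. Origin on the deck when locked. When both dials are right a spring lifts it 4 mm; then it is drawn by hand to its stop 30 mm above locked (friction 2.5 N, weight 1.2 N) and stays where left. Over 20 N between it and a dial's wheel (about 0.8 N m at the dial) harms the lock
- bolt_loop (a point): middle of the bolt's looped handle: its top bar is 10 mm round, along case y, 56 mm between the legs' centre lines, 33 mm free below when locked. Height above the bench: 138 to 139 mm locked, 142 mm sprung, 168 mm fully drawn
- medal: bystander: brass medal disc 44 mm across, 6 mm thick, lying on the back of the case
- wax_tin: bystander: steel tin 48 mm across, 26 mm tall, on the back of the case
- spatula: bystander: modelling spatula 200 mm long, on the bench
- brush: bystander: brush 190 mm long, on the bench
- water_pot: bystander: white cup 80 mm across, 75 mm tall
- slip_jar: bystander: glass jar with white cap, 70 mm across, 100 mm tall
- roller: bystander: wooden roller 36 mm across, 160 mm long, lying on the bench

How it is judged:
By the outcome, as a careful person would: the job done as asked, in the order asked, and still so for the second after the job is handed in, with the robot touching nothing.
It also fails if it takes over 72 s, if anything falls off the work surface, if the arm or the gripper's body presses on something with over 40 N, if the wrist force passes 120 N, or if a joint passes its speed limit or range.

## Working session

There is one attempt and no reset: what is moved stays moved. The work goes in short steps, Python scripts to look and compute and a tool call to move; the robot and the scene stay as the last step left them, time stands still between calls to the robot, and variables do not carry over. Pictures are saved under pics/ and viewed, and the job is handed in when it is done.

Besides the shell and the picture viewer there is one more tool, called after "Call:" in YAML: its name, and indented under it one key for each argument. carry_out: Moves the arm, as the interface text tells. Its arguments: {"type":"object","properties":{"steps":{"type":"array","items":{"type":"array","items":{"type":"array","items":{"type":"number"}}}},"force":{"type":"number"}},"required":["steps"]}

```bash
ls; mkdir -p pics; python3 - <<'E'
from station import manip
import cv2
for n in ("top","side","wrist"):
    s=manip.snapshot(n); cv2.imwrite(f"pics/{n}0.png",s["img"]); print(n,s["mtx"].round(1).tolist(),s["T"].round(3).tolist())
print(manip.read_state())
E
```

```text
pics
top [[350.6, 0.0, 253.1], [0.0, 350.6, 186.6], [0.0, 0.0, 1.0]] [[0.021, -0.994, 0.105, 415.13], [-1.0, -0.02, 0.014, 12.082], [-0.012, -0.105, -0.994, 1092.592], [0.0, 0.0, 0.0, 1.0]]
side [[488.9, 0.0, 258.3], [0.0, 488.9, 192.9], [0.0, 0.0, 1.0]] [[0.882, -0.237, 0.406, -55.383], [-0.47, -0.482, 0.74, -985.181], [0.02, -0.844, -0.537, 839.164], [0.0, 0.0, 0.0, 1.0]]
wrist [[277.9, 0.0, 254.8], [0.0, 277.9, 188.5], [0.0, 0.0, 1.0]] [[0.378, 0.885, 0.273, 120.977], [0.926, -0.361, -0.113, 491.18], [-0.002, 0.296, -0.955, 374.292], [0.0, 0.0, 0.0, 1.0]]
{'clock': 0.15, 'joint_pos': array([ 1.18201193e+00,  2.41296677e-01,  4.00628165e-03,  1.33524680e+00,
       -6.30063674e-06,  1.57081507e+00]), 'joint_velocities': array([ 0.00054792, -0.00294818,  0.00352677,  0.00116449,  0.0004273 ,
       -0.00069073]), 'effort': array([ 1.60648819e-04, -3.72635400e+01,  2.52638501e+01,  1.23651608e-02,
       -6.53694400e-06, -6.25572980e-07]), 'ee_pos': array([189.33239486, 462.19299112, 219.67870593]), 'eef_rot': array([-0.5868264 ,  0.58751601,  0.39348202, -0.39450172]), 'ft_force': array([-0.53808298,  0.17808414, -0.22512441]), 'wrist_torque': array([-0.0144373 ,  0.0248985 ,  0.01848174]), 'width': 85.36422305000278}
```

View pics/top0.png

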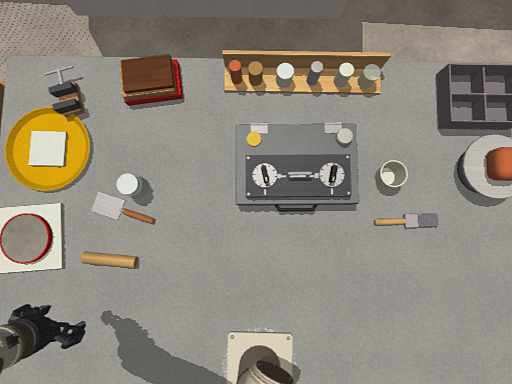

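View pics/side0.png

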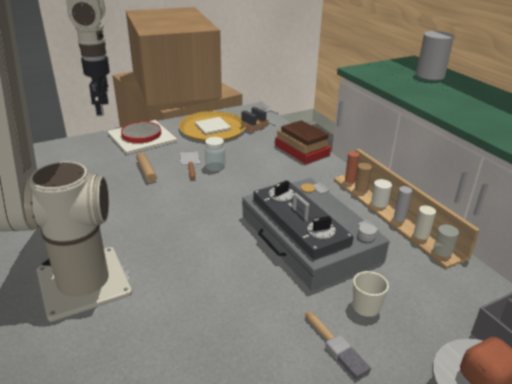

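View pics/wrist0.png

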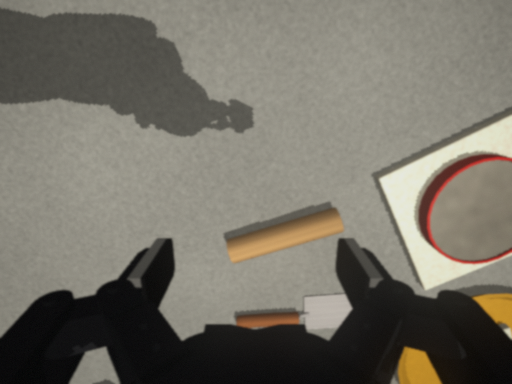

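```bash
cat > h.py <<'E'
import numpy as np, cv2
from scipy.spatial.transform import Rotation as R
from station import manip
def ray(s,u,v,z):
    K,T=s["mtx"],s["T"]; d=T[:3,:3]@np.linalg.solve(K,[u,v,1.]); o=T[:3,3]
    return o+d*(z-o[2])/d[2]
def proj(s,p):
    q=np.linalg.inv(s["T"])@np.r_[p,1]; q=s["mtx"]@q[:3]; return q[:2]/q[2]
def rot(st):
    q=np.array(st["eef_rot"]); return R.from_quat(np.r_[q[1:],q[0]])
E
python3 - <<'E'
from h import *
s=manip.snapshot("top"); im=s["img"]
np.savez("top.npz",**s)
c=im[115:220,230:365]; cv2.imwrite("pics/t1.png",cv2.resize(c,None,fx=5.5,fy=5.5,interpolation=cv2.INTER_CUBIC))
s=manip.snapshot("side"); np.savez("side.npz",**s); im=s["img"]
c=im[165:290,235:390]; cv2.imwrite("pics/s1.png",cv2.resize(c,None,fx=4.7,fy=4.7,interpolation=cv2.INTER_CUBIC))
st=manip.read_state();print(rot(st).as_matrix().round(3))
E
```

```text
[[ 0.379 -0.    -0.925]
 [ 0.925 -0.001  0.379]
 [-0.001 -1.     0.   ]]
```

View pics/t1.png

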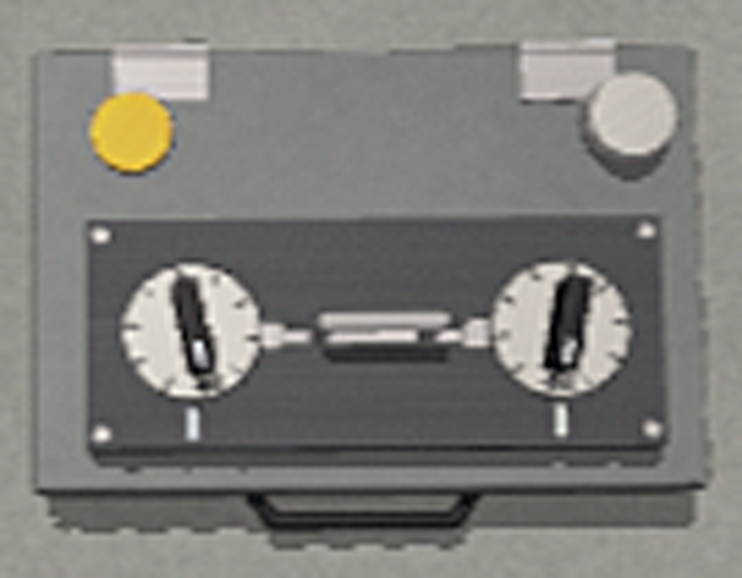

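View pics/s1.png

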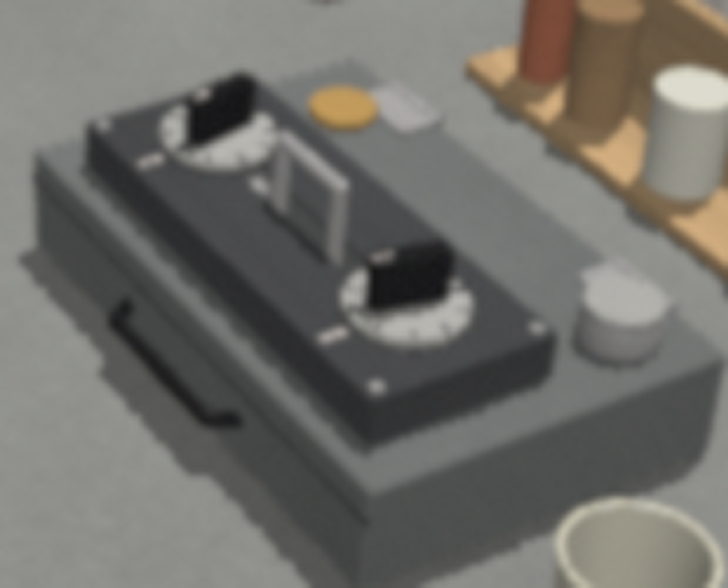

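```bash
python3 - <<'E'
from h import *
s=dict(np.load("top.npz"));im=s["img"]
def crop(u,v): return 230+(u+.5)/5.5-.5,115+(v+.5)/5.5-.5
# dial discs: bright mask, hull
P={}
for n,(u,v) in dict(L=(192,330),Rr=(562,330)).items():
    cu,cv=crop(u,v)
    k=8; x0,y0=int(cu)-15,int(cv)-14
    sub=cv2.resize(im[y0:y0+29,x0:x0+31],None,fx=k,fy=k,interpolation=cv2.INTER_CUBIC)
    g=cv2.cvtColor(sub,cv2.COLOR_BGR2GRAY)
    m=(g>140).astype(np.uint8)
    # keep within radius 13.5px
    yy,xx=np.mgrid[:m.shape[0],:m.shape[1]]
    c=np.array([(cu-x0)*k,(cv-y0)*k])
    for it in range(4):
        mm=m*(np.hypot(xx-c[0],yy-c[1])<13.2*k)
        pts=np.argwhere(mm)[:,::-1].astype(np.int32)
        h=cv2.convexHull(pts); e=cv2.fitEllipse(h); c=np.array(e[0])
    pu,pv=(c+.5)/k-.5+[x0,y0]
    p=ray(s,pu,pv,107); P[n]=p
    r=ray(s,pu+e[1][0]/2/k,pv,107)
    print(n,pu,pv,p.round(1),e[1],"diam",2*np.linalg.norm(r-p).round(1))
    # bar
    b=((g<60)*(np.hypot(xx-c[0],yy-c[1])<13*k)).astype(np.uint8)
    cn=max(cv2.findContours(b,0,1)[0],key=cv2.contourArea); rc=cv2.minAreaRect(cn); print(" bar",rc)
    bx=(cv2.boxPoints(rc)+.5)/k-.5+[x0,y0]
    w=np.array([ray(s,*q,139) for q in bx]); print(w.round(1).tolist())
    dd=[(np.linalg.norm(w[i]-w[(i+1)%4]),w[(i+1)%4]-w[i]) for i in range(2)]
    L,d=max(dd,key=lambda t:t[0]); d=d*np.sign(d[0]); print(" L",L,"yaw",np.arctan2(d[1],d[0]),"ctr",w.mean(0).round(1))
d=P["L"]-P["Rr"]; print(np.linalg.norm(d),"yaw",np.arctan2(-d[0],d[1]))
for n,(u,v) in dict(ul=(100,235),ur=(647,231),ll=(101,434),lr=(653,429)).items(): print(n,ray(s,*crop(u,v),100).round(1))
for n,(u,v) in dict(il=(193,423),ir=(560,420)).items(): print(n,ray(s,*crop(u,v),100).round(1))
for n,(u,v) in dict(bl=(318,319),br=(452,319)).items(): print(n,ray(s,*crop(u,v),143).round(1))
mid=(P["L"]+P["Rr"])/2
ss=dict(np.load("side.npz"))
for n,p in P.items(): print(n,(proj(ss,p)-[235,165])*4.7)
print((proj(ss,np.r_[mid[:2],139])-[235,165])*4.7)
E
```

```text
L 264.52205657958984 174.74454307556152 [553.5  -5.5 107. ] (192.85043334960938, 204.51148986816406) diam 68.4
 bar ((129.39306640625, 115.6693115234375), (140.55792236328125, 39.48963165283203), 77.27564239501953)
[[573.1, 6.8, 139.0], [576.3, -6.4, 139.0], [529.1, -17.8, 139.0], [525.8, -4.7, 139.0]]
 L 48.641840576002764 yaw 0.2369227053014385 ctr [551.1  -5.5 139. ]
Rr 331.3247365951538 174.2631139755249 [ 558.5 -194.5  107. ] (192.0241241455078, 203.38133239746094) diam 67.8
 bar ((137.4729766845703, 118.16216278076172), (50.96368408203125, 152.72665405273438), 9.462322235107422)
[[529.0, -178.7, 139.0], [581.2, -187.4, 139.0], [578.6, -204.6, 139.0], [526.4, -195.8, 139.0]]
 L 52.95372562687938 yaw -0.16440214485282903 ctr [ 553.8 -191.7  139. ]
189.00564250489495 yaw 0.026643542372079793
ul [604.1  43.3 100. ]
ur [ 611.5 -241.5  100. ]
ll [499.8  40.5 100. ]
lr [ 508.1 -243.8  100. ]
il [506.4  -7.  100. ]
ir [ 511.8 -196.1  100. ]
bl [555.6 -67.3 143. ]
br [ 556.9 -133.7  143. ]
L [213.91658876 132.80320765]
Rr [400.28398316 301.23384299]
[305.89461902 165.13204023]
```

Call:
carry_out:
  steps:
    - [[-3,0,-5.2,-7,0],[-6,0,-10.4,-14,0]]
  force: 40

```text
clock: 0.5
ee_pos: [263.4, 367.0, 220.1]
eef_rot: [-0.533, 0.533, 0.464, -0.464]
ft_force: [1.1, 0.8, -0.4]
width: 51.5
```

```bash
cat >> h.py <<'E'
def show():
    st=manip.read_state(); m=rot(st).as_matrix()
    print("t",st["clock"],"q",np.round(st["joint_pos"],3),"p",np.round(st["ee_pos"],1),"xyaw",np.arctan2(m[1,0],m[0,0]).round(4),"ydir",m[:,1].round(3),"F",np.round(st["ft_force"],1),"M",np.round(st["wrist_torque"],3),"w",round(float(st["width"]),1))
    return st,m
def to(p,yaw):
    st,m=show(); d=m.T@(np.array(p)-st["ee_pos"])/10
    print("shift cm",d.round(2),"turn",np.degrees((np.arctan2(m[1,0],m[0,0])-yaw+np.pi)%(2*np.pi)-np.pi).round(2))
E
python3 -c "
from h import *
to([552.5,-5.5,190],0.237+np.pi/2)"
```

```text
t 0.5 q [ 0.949  0.145 -0.115  1.311 -0.     1.086] p [263.4 367.  220.1] xyaw 1.433 ydir [ 0. -0. -1.] F [ 1.1  0.8 -0.4] M [-0.023 -0.075  0.063] w 51.5
shift cm [-32.92   3.03 -33.75] turn -21.48
```

Call:
carry_out:
  steps:
    - [[-4.1,0,-4.2,-3,0],[-8.2,0,-8.4,-6,0],[-12.3,0,-12.6,-9,0],[-16.4,0,-16.8,-12,0],[-20.5,0,-21,-15,0]]

```text
clock: 1.12
ee_pos: [442.3, 133.0, 220.5]
eef_rot: [-0.469, 0.469, 0.529, -0.529]
ft_force: [0.7, 1.3, 0.6]
width: 42.5
```

```bash
python3 -c "
from h import *
to([552.5,-5.5,190],0.237+np.pi/2)"
```

```text
t 1.125 q [ 0.292  0.165 -0.09   1.315  0.     0.173] p [442.3 133.  220.5] xyaw 1.6898 ydir [ 0.  0. -1.] F [0.7 1.3 0.6] M [ 0.019 -0.047 -0.051] w 42.5
shift cm [-15.06   3.05  -9.3 ] turn -6.76
```

Call:
carry_out:
  steps:
    - [[-5,0.5,-3.1,-2,0],[-10,1,-6.2,-4,0],[-14,2,-8.7,-6.5,0],[-15,3,-9.3,-6.8,0],[-15,3,-9.3,-6.8,0]]

```text
clock: 1.75
ee_pos: [550.3, -3.7, 188.9]
eef_rot: [0.439, -0.437, -0.554, 0.556]
ft_force: [0.6, 0.0, -0.5]
width: 42.8
```

```bash
python3 - <<'E'
from h import *
to([552.5,-5.5,126],0.237+np.pi/2)
for n in ("wrist","side"):
    s=manip.snapshot(n); np.savez(n+".npz",**s); cv2.imwrite(f"pics/{n}2.png",s["img"])
show()
E
```

```text
t 1.75 q [-0.007  0.358  0.084  1.301  0.    -0.242] p [550.3  -3.7 188.9] xyaw 1.8054 ydir [-0.003  0.    -1.   ] F [ 0.6  0.  -0.5] M [0.029 0.034 0.048] w 42.8
shift cm [-0.24  6.29 -0.19] turn -0.14
t 1.85 q [-0.005  0.355  0.084  1.301  0.    -0.242] p [550.4  -2.5 190.4] xyaw 1.8077 ydir [-0.001  0.    -1.   ] F [ 0.1 -0.   0.1] M [-0.015 -0.008  0.012] w 42.7
```

View pics/wrist2.png

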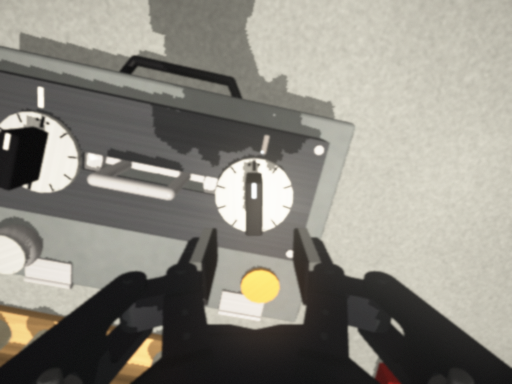

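View pics/side2.png

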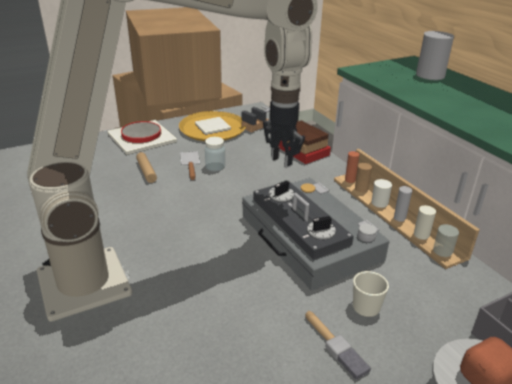

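```bash
python3 - <<'E'
from h import *
s=dict(np.load("wrist.npz"));im=s["img"]
cv2.imwrite("pics/w2z.png",cv2.resize(im[80:260,0:340],None,fx=2.3,fy=2.3,interpolation=cv2.INTER_CUBIC))
g=cv2.cvtColor(im,cv2.COLOR_BGR2GRAY)
for n,c,r in (("L",(255,195),45),("R",(32,152),54)):
    c=np.array(c,float); yy,xx=np.mgrid[:384,:512]
    near=np.hypot(xx-c[0],yy-c[1])<r
    m=((g>150)&near).astype(np.uint8)
    m=cv2.morphologyEx(m,cv2.MORPH_OPEN,np.ones((3,3)))
    pts=np.argwhere(m)[:,::-1].astype(np.int32); e=cv2.fitEllipse(cv2.convexHull(pts))
    print(n,e,ray(s,*e[0],107).round(1))
    b=((g<45)&near&(np.hypot(xx-e[0][0],yy-e[0][1])<r-6)).astype(np.uint8)
    cn=max(cv2.findContours(b,0,1)[0],key=cv2.contourArea); rc=cv2.minAreaRect(cn); print(rc,np.array([ray(s,*q,139) for q in cv2.boxPoints(rc)]).round(1).tolist())
for q in ((265,144),(41,97)): print("idx",ray(s,*q,100).round(1))
E
```

```text
L ((253.1313018798828, 193.16050720214844), (79.37521362304688, 81.67201232910156), 100.79479217529297) [553.8  -4.4 107. ]Traceback (most recent call last):
  File "<stdin>", line 13, in <module>
ValueError: max() iterable argument is empty
```

View pics/w2z.png

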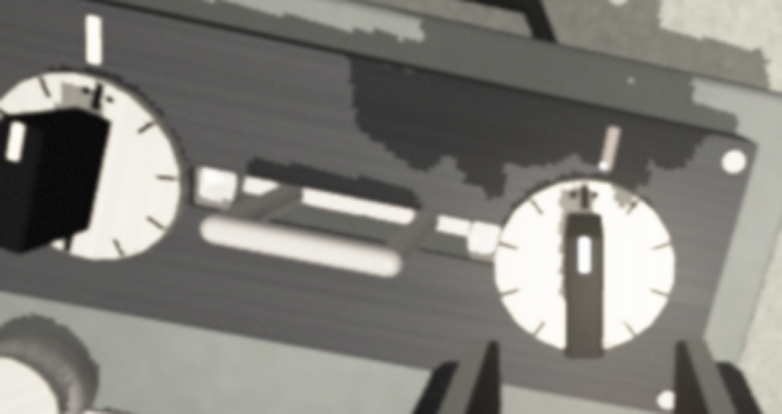

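Call:
carry_out:
  steps:
    - [[-0.3,2,-0.2,0,0],[-0.3,4,-0.2,0,0],[-0.3,5.5,-0.2,0,0],[-0.3,6.3,-0.2,0,0],[-0.3,6.4,-0.2,0,0]]

```text
clock: 2.48
ee_pos: [553.6, -5.4, 126.3]
eef_rot: [0.438, -0.437, -0.555, 0.556]
ft_force: [0.3, 0.2, 0.6]
width: 42.8
```

Call:
carry_out:
  steps:
    - [[0,0,0,0,0.4],[0,0,0,0,0.8],[0,0,0,0,0.8],[0,0,0,0,0.8]]
  force: 40

```text
clock: 2.98
ee_pos: [554.0, -3.9, 127.3]
eef_rot: [-0.438, 0.437, 0.557, -0.554]
ft_force: [-2.2, 3.8, 2.5]
width: 10.6
```

```bash
python3 - <<'E'
from h import *
show()
for n in ("wrist",):
    s=manip.snapshot(n); np.savez(n+".npz",**s); cv2.imwrite(f"pics/{n}3.png",s["img"])
show()
E
```

```text
t 2.975 q [-0.009  0.402 -0.017  1.152  0.004 -0.247] p [554.   -3.9 127.3] xyaw 1.808 ydir [ 0.001  0.004 -1.   ] F [-2.2  3.8  2.5] M [1.188 0.315 0.006] w 10.6
t 3.025 q [-0.009  0.402 -0.017  1.152  0.004 -0.247] p [554.   -3.9 127.3] xyaw 1.808 ydir [ 0.001  0.004 -1.   ] F [-1.2  5.6  1.9] M [1.095 0.33  0.033] w 10.5
```

View pics/wrist3.png

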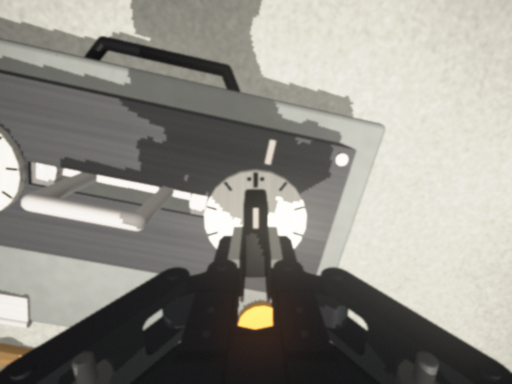

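Call:
carry_out:
  steps:
    - [[0.1,0,0,0,1],[0.15,0,0,0,1],[0.15,0,0,0,1]]
  force: 40

```text
clock: 3.4
ee_pos: [554.0, -3.9, 127.2]
eef_rot: [-0.437, 0.438, 0.556, -0.555]
ft_force: [-1.6, 4.8, 5.9]
width: 10.6
```

```bash
python3 - <<'E'
from h import *
show()
E
```

```text
t 3.4 q [-8.000e-03  4.010e-01 -1.800e-02  1.151e+00  1.000e-03 -2.440e-01] p [554.   -3.9 127.2] xyaw 1.8071 ydir [ 0.001  0.001 -1.   ] F [-1.6  4.8  5.9] M [0.875 0.368 0.005] w 10.6
```

Call:
carry_out:
  steps:
    - [[0,0,0,-2,1],[0,0,0,-5,1],[0,0,0,-8,1],[0,0,0,-11,1],[0,0,0,-14,1]]

```text
clock: 4.03
ee_pos: [554.1, -4.2, 127.3]
eef_rot: [-0.366, 0.367, 0.605, -0.604]
ft_force: [-2.1, 4.0, 5.9]
width: 10.9
```

```bash
python3 - <<'E'
from h import *
show()
E
```

```text
t 4.025 q [-8.000e-03  4.010e-01 -1.800e-02  1.151e+00  1.000e-03 -4.900e-01] p [554.1  -4.2 127.3] xyaw 2.0526 ydir [ 0.002  0.001 -1.   ] F [-2.1  4.   5.9] M [ 0.844  0.301 -0.153] w 10.9
```

Call:
carry_out:
  steps:
    - [[0,0,0,-5,1],[0,0,0,-10,1],[0,0,0,-15,1],[0,0,0,-20,1],[0,0,0,-25,1]]

```text
clock: 4.65
ee_pos: [554.4, -4.6, 127.3]
eef_rot: [-0.226, 0.227, 0.67, -0.67]
ft_force: [-0.7, 1.9, 4.3]
width: 10.6
```

Call:
carry_out:
  steps:
    - [[0,0,0,-5,1],[0,0,0,-10,1],[0,0,0,-15,1],[0,0,0,-20,1],[0,0,0,-21,1]]

```text
clock: 5.28
ee_pos: [554.8, -4.8, 127.3]
eef_rot: [0.1, -0.103, -0.7, 0.7]
ft_force: [0.6, 2.0, 4.8]
width: 10.3
```

```bash
python3 - <<'E'
from h import *
show()
s=manip.snapshot("wrist"); np.savez("wrist.npz",**s); cv2.imwrite("pics/wrist4.png",s["img"])
E
```

```text
t 5.275 q [-0.008  0.401 -0.017  1.149 -0.    -1.291] p [554.8  -4.8 127.3] xyaw 2.8535 ydir [ 0.003 -0.001 -1.   ] F [0.6 2.  4.8] M [ 0.36  -0.176 -0.082] w 10.3
```

View pics/wrist4.png

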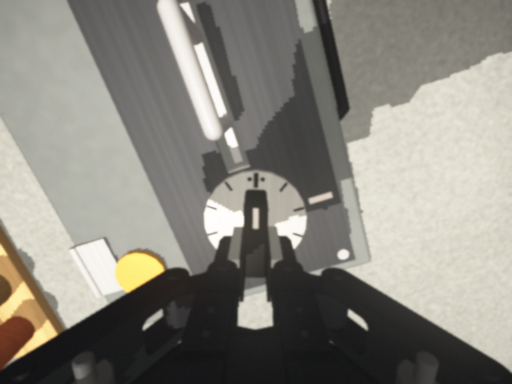

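Call:
carry_out:
  steps:
    - [[0,0,0,0,0],[0,0,0,0,0],[0,-1.5,0,0,0],[0,-4,0,0,0],[0,-6.5,0,0,0]]

```text
clock: 5.95
ee_pos: [553.5, -4.6, 192.8]
eef_rot: [0.101, -0.101, -0.7, 0.7]
ft_force: [-0.0, 1.0, 0.2]
width: 43.0
```

```bash
python3 - <<'E'
from h import *
to([559.6,-194.7,192],1.40)
E
```

```text
t 5.95 q [-0.008  0.359  0.097  1.308 -0.    -1.291] p [553.5  -4.6 192.8] xyaw 2.8537 ydir [-0. -0. -1.] F [-0.   1.   0.2] M [ 0.025  0.038 -0.018] w 43.0
shift cm [-5.98  0.09 18.05] turn 83.29
```

Call:
carry_out:
  steps:
    - [[-1.2,0,3.6,10,0],[-2.4,0,7.2,20,0],[-3.6,0,10.8,30,0],[-4.8,0,14.4,40,0],[-6,0,18,50,0]]

```text
clock: 6.58
ee_pos: [560.0, -195.5, 192.4]
eef_rot: [0.389, -0.39, -0.59, 0.59]
ft_force: [0.6, 0.2, -0.0]
width: 42.8
```

Call:
carry_out:
  steps:
    - [[0,0,0,10,0],[0,0,0,20,0],[0,0,0,30,0],[0,0,0,33,0],[0,0,0,33,0]]

```text
clock: 7.2
ee_pos: [560.1, -194.2, 192.2]
eef_rot: [-0.539, 0.54, 0.457, -0.457]
ft_force: [0.3, 0.4, -0.5]
width: 43.1
```

```bash
python3 - <<'E'
from h import *
show()
s=manip.snapshot("wrist"); np.savez("wrist.npz",**s); cv2.imwrite("pics/wrist5.png",s["img"])
im=s["img"];g=cv2.cvtColor(im,cv2.COLOR_BGR2GRAY)
c=np.array((255,195),float); yy,xx=np.mgrid[:384,:512]
near=np.hypot(xx-c[0],yy-c[1])<45
m=((g>150)&near).astype(np.uint8); m=cv2.morphologyEx(m,cv2.MORPH_OPEN,np.ones((3,3)))
e=cv2.fitEllipse(cv2.convexHull(np.argwhere(m)[:,::-1].astype(np.int32))); print(e,ray(s,*e[0],107))
show()
E
```

```text
t 7.2 q [-0.334  0.438  0.213  1.345 -0.    -0.169] p [ 560.1 -194.2  192.2] xyaw 1.4058 ydir [ 0. -0. -1.] F [ 0.3  0.4 -0.5] M [-0.055  0.027  0.012] w 43.1
((256.67816162109375, 189.0196990966797), (73.26665496826172, 80.92964935302734), 83.34099578857422) [ 561.0454161  -192.22061911  107.        ]
t 7.25 q [-0.334  0.438  0.213  1.345 -0.    -0.169] p [ 560.1 -194.2  192. ] xyaw 1.4062 ydir [ 0. -0. -1.] F [ 1.5 -1.1 -0.1] M [-0.058 -0.056 -0.019] w 42.2
```

View pics/wrist5.png

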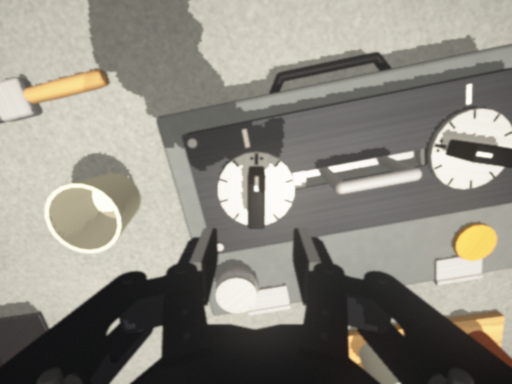

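Call:
carry_out:
  steps:
    - [[0.05,2,0,0,0],[0.05,4,0,0,0],[0.05,5.5,0,0,0],[0.05,6.4,0,0,0],[0.05,6.5,0,0,0]]

```text
clock: 7.88
ee_pos: [559.8, -193.5, 125.9]
eef_rot: [0.54, -0.539, -0.457, 0.457]
ft_force: [0.1, 0.6, 0.0]
width: 42.8
```

Call:
carry_out:
  steps:
    - [[0,0,0,0,0.4],[0,0,0,0,0.8],[0,0,0,0,1],[0,0,0,0,1],[0,0,0,0,1]]
  force: 40

```text
clock: 8.5
ee_pos: [560.7, -193.6, 127.3]
eef_rot: [-0.539, 0.54, 0.457, -0.457]
ft_force: [0.2, 0.6, 5.4]
width: 10.6
```

```bash
python3 - <<'E'
from h import *
show()
E
```

```text
t 8.5 q [-0.333  0.475  0.099  1.193  0.    -0.167] p [ 560.7 -193.6  127.3] xyaw 1.4056 ydir [ 0.002 -0.    -1.   ] F [0.2 0.6 5.4] M [ 0.273  0.062 -0.023] w 10.6
```

Call:
carry_out:
  steps:
    - [[0,0,0,3,1],[0,0,0,7,1],[0,0,0,11,1],[0,0,0,15,1],[0,0,0,19,1]]

```text
clock: 9.12
ee_pos: [560.7, -193.6, 127.3]
eef_rot: [-0.608, 0.608, 0.362, -0.361]
ft_force: [-1.2, 1.2, 5.1]
width: 11.0
```

Call:
carry_out:
  steps:
    - [[0,0,0,4,1],[0,0,0,8,1],[0,0,0,12,1],[0,0,0,16,1],[0,0,0,20,1]]

```text
clock: 9.75
ee_pos: [560.7, -193.7, 127.3]
eef_rot: [-0.661, 0.662, 0.251, -0.25]
ft_force: [-0.0, 1.5, 5.2]
width: 10.8
```

Call:
carry_out:
  steps:
    - [[0,0,0,4,1],[0,0,0,8,1],[0,0,0,12,1],[0,0,0,16,1],[0,0,0,20,1]]

```text
clock: 10.38
ee_pos: [560.6, -193.7, 127.3]
eef_rot: [-0.694, 0.695, 0.132, -0.131]
ft_force: [-0.3, 0.3, 5.5]
width: 10.2
```

```bash
python3 - <<'E'
from h import *
show()
s=manip.snapshot("wrist"); np.savez("wrist.npz",**s); cv2.imwrite("pics/wrist6.png",s["img"])
s=manip.snapshot("side"); np.savez("side6.npz",**s); cv2.imwrite("pics/side6.png",s["img"])
E
```

```text
t 10.375 q [-0.333  0.475  0.099  1.193 -0.     0.864] p [ 560.6 -193.7  127.3] xyaw 0.3739 ydir [ 0.001 -0.001 -1.   ] F [-0.3  0.3  5.5] M [0.222 0.088 0.186] w 10.2
```

View pics/wrist6.png

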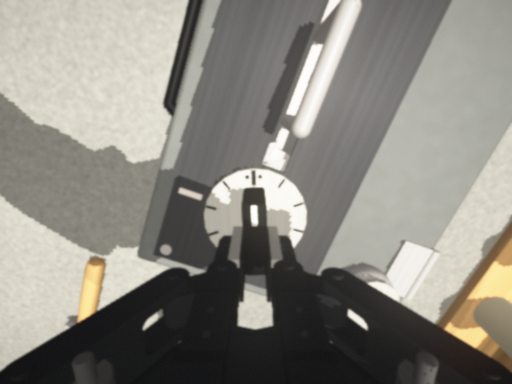

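Call:
carry_out:
  steps:
    - [[0,0,0,0.7,1],[0,0,0,1.4,1],[0,0,0,2.1,1],[0,0,0,2.8,1],[0,0,0,3.5,1]]

```text
clock: 11.1
ee_pos: [560.6, -193.7, 127.3]
eef_rot: [-0.698, 0.699, 0.111, -0.11]
ft_force: [-1.1, 0.8, 6.6]
width: 10.7
```

```bash
python3 - <<'E'
from h import *
show()
s=manip.snapshot("side"); cv2.imwrite("pics/s7.png",cv2.resize(s["img"][130:290,235:390],None,fx=3.5,fy=3.5,interpolation=cv2.INTER_CUBIC)); np.savez("side7.npz",**s)
E
```

```text
t 11.1 q [-0.333  0.475  0.099  1.193 -0.     0.923] p [ 560.6 -193.7  127.3] xyaw 0.3147 ydir [ 0.001 -0.001 -1.   ] F [-1.1  0.8  6.6] M [0.219 0.056 0.138] w 10.7
```

View pics/s7.png

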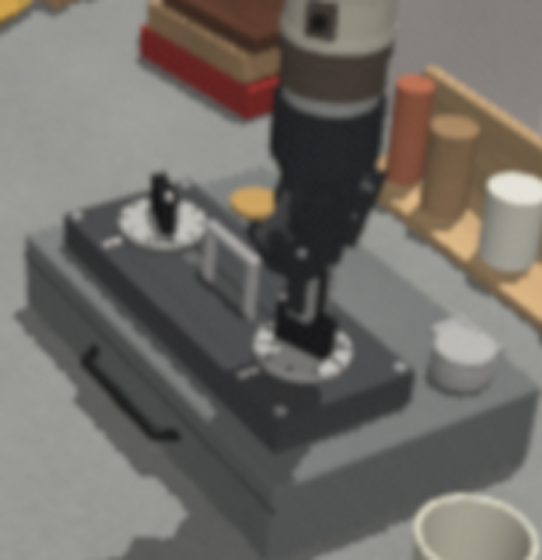

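```bash
cat >> h.py <<'E'
def chk():
    st,m=show()
    a=np.load("side7.npz")["img"]; b=manip.snapshot("side")["img"]
    # loop crop
    f=lambda i: cv2.resize(cv2.cvtColor(i[188:216,290:304],cv2.COLOR_BGR2GRAY).astype(np.float32),None,fx=4,fy=4,interpolation=cv2.INTER_CUBIC)
    t=f(a)[24:-24,8:-8]; r=cv2.matchTemplate(f(b),t,cv2.TM_CCOEFF_NORMED); _,v,_,loc=cv2.minMaxLoc(r)
    print("loop shift px",(loc[0]-8)/4,(loc[1]-24)/4,"score",round(v,3),"absdiff",np.abs(f(a)-f(b)).mean().round(2), "rel past 8:",round(0.341-np.arctan2(m[1,0],m[0,0]),3))
E
python3 -c "
from h import *
chk()"
```

```text
t 11.15 q [-0.333  0.475  0.099  1.193 -0.     0.924] p [ 560.6 -193.7  127.3] xyaw 0.3144 ydir [ 0.002 -0.001 -1.   ] F [-1.1  1.6  5.9] M [0.183 0.141 0.183] w 10.8
loop shift px 0.0 0.0 score 1.0 absdiff 0.45 rel past 8: 0.027
```

Call:
carry_out:
  steps:
    - [[0,0,0,0.7,1],[0,0,0,1.4,1],[0,0,0,2.1,1],[0,0,0,2.8,1]]

```text
clock: 11.7
ee_pos: [560.6, -193.7, 127.3]
eef_rot: [-0.701, 0.701, 0.094, -0.093]
ft_force: [-0.7, 0.9, 5.1]
width: 10.4
```

```bash
python3 -c "
from h import *
chk()"
```

```text
t 11.7 q [-0.333  0.475  0.099  1.193 -0.     0.972] p [ 560.6 -193.7  127.3] xyaw 0.2659 ydir [ 0.001 -0.001 -1.   ] F [-0.7  0.9  5.1] M [0.198 0.063 0.167] w 10.4
loop shift px 0.0 0.0 score 1.0 absdiff 0.5 rel past 8: 0.075
```

Call:
carry_out:
  steps:
    - [[0,0,0,0.7,1],[0,0,0,1.4,1],[0,0,0,2.1,1]]

```text
clock: 12.12
ee_pos: [560.6, -193.7, 127.3]
eef_rot: [-0.702, 0.703, 0.081, -0.08]
ft_force: [0.4, 1.6, 5.5]
width: 10.6
```

```bash
python3 -c "
from h import *
chk()"
```

```text
t 12.125 q [-0.333  0.475  0.099  1.193 -0.     1.009] p [ 560.6 -193.7  127.3] xyaw 0.2292 ydir [ 0.002 -0.001 -1.   ] F [0.4 1.6 5.5] M [0.185 0.06  0.139] w 10.6
loop shift px 0.0 0.0 score 1.0 absdiff 0.59 rel past 8: 0.112
```

Call:
carry_out:
  steps:
    - [[0,0,0,0.7,1],[0,0,0,1.4,1],[0,0,0,2.1,1]]

```text
clock: 12.55
ee_pos: [560.6, -193.7, 127.3]
eef_rot: [-0.704, 0.704, 0.068, -0.067]
ft_force: [-0.1, 0.6, 5.8]
width: 10.8
```

```bash
python3 -c "
from h import *
chk()"
```

```text
t 12.55 q [-0.333  0.475  0.099  1.193 -0.     1.046] p [ 560.6 -193.7  127.3] xyaw 0.1925 ydir [ 0.001 -0.001 -1.   ] F [-0.1  0.6  5.8] M [0.207 0.094 0.152] w 10.8
loop shift px 0.0 0.0 score 1.0 absdiff 0.72 rel past 8: 0.148
```

Call:
carry_out:
  steps:
    - [[0,0,0,0.7,1],[0,0,0,1.4,1],[0,0,0,2.1,1]]

```text
clock: 12.98
ee_pos: [560.6, -193.7, 127.3]
eef_rot: [-0.705, 0.705, 0.056, -0.055]
ft_force: [-1.1, 1.6, 5.5]
width: 10.6
```

```bash
python3 -c "
from h import *
chk()"
```

```text
t 12.975 q [-0.333  0.475  0.099  1.193 -0.     1.082] p [ 560.6 -193.7  127.3] xyaw 0.1559 ydir [ 0.001 -0.001 -1.   ] F [-1.1  1.6  5.5] M [0.227 0.141 0.163] w 10.6
loop shift px 0.0 0.0 score 1.0 absdiff 1.06 rel past 8: 0.185
```

Call:
carry_out:
  steps:
    - [[0,0,0,0.7,1],[0,0,0,1.4,1],[0,0,0,2.1,1]]

```text
clock: 13.4
ee_pos: [560.5, -193.7, 127.3]
eef_rot: [-0.706, 0.706, 0.043, -0.042]
ft_force: [-0.6, 1.4, 5.6]
width: 10.9
```

```bash
python3 -c "
from h import *
chk()"
```

```text
t 13.4 q [-0.333  0.475  0.099  1.193 -0.     1.119] p [ 560.5 -193.7  127.3] xyaw 0.1192 ydir [ 0.001 -0.001 -1.   ] F [-0.6  1.4  5.6] M [0.214 0.128 0.151] w 10.9
loop shift px 0.0 0.0 score 1.0 absdiff 1.3 rel past 8: 0.222
```

Call:
carry_out:
  steps:
    - [[0,0,0,0.7,1],[0,0,0,1.4,1],[0,0,0,2.1,1]]

```text
clock: 13.82
ee_pos: [560.6, -193.7, 127.3]
eef_rot: [-0.706, 0.707, 0.03, -0.029]
ft_force: [-0.8, 1.1, 5.2]
width: 10.6
```

```bash
python3 -c "
from h import *
chk()"
```

```text
t 13.825 q [-0.333  0.475  0.099  1.193 -0.     1.156] p [ 560.6 -193.7  127.3] xyaw 0.0826 ydir [ 0.001 -0.001 -1.   ] F [-0.8  1.1  5.2] M [0.171 0.143 0.152] w 10.6
loop shift px 0.0 0.0 score 0.999 absdiff 1.7 rel past 8: 0.258
```

Call:
carry_out:
  steps:
    - [[0,0,0,0.7,1],[0,0,0,1.4,1],[0,0,0,2.1,1]]

```text
clock: 14.25
ee_pos: [560.6, -193.7, 127.3]
eef_rot: [-0.707, 0.707, 0.017, -0.016]
ft_force: [-0.4, 0.7, 6.1]
width: 10.5
```

```bash
python3 -c "
from h import *
chk()"
```

```text
t 14.25 q [-0.333  0.475  0.099  1.193 -0.     1.192] p [ 560.6 -193.7  127.3] xyaw 0.046 ydir [ 0.001 -0.001 -1.   ] F [-0.4  0.7  6.1] M [0.262 0.151 0.144] w 10.5
loop shift px 0.0 0.0 score 0.999 absdiff 2.02 rel past 8: 0.295
```

Call:
carry_out:
  steps:
    - [[0,0,0,0.7,1],[0,0,0,1.4,1],[0,0,0,2.1,1]]

```text
clock: 14.68
ee_pos: [560.5, -193.7, 127.3]
eef_rot: [-0.707, 0.707, 0.004, -0.003]
ft_force: [-0.6, 0.3, 5.6]
width: 11.0
```

```bash
python3 -c "
from h import *
chk()"
```

```text
t 14.675 q [-0.333  0.475  0.099  1.193 -0.     1.229] p [ 560.5 -193.7  127.3] xyaw 0.0093 ydir [ 0.001 -0.001 -1.   ] F [-0.6  0.3  5.6] M [0.207 0.158 0.141] w 11.0
loop shift px 0.0 0.0 score 0.999 absdiff 2.44 rel past 8: 0.332
```

Call:
carry_out:
  steps:
    - [[0,0,0,0.7,1],[0,0,0,1.4,1],[0,0,0,2.1,1]]

```text
clock: 15.1
ee_pos: [560.5, -193.7, 127.3]
eef_rot: [-0.707, 0.707, -0.009, 0.01]
ft_force: [0.4, 1.6, 5.8]
width: 10.3
```

```bash
python3 -c "
from h import *
chk()"
```

```text
t 15.1 q [-0.333  0.475  0.098  1.193 -0.     1.266] p [ 560.5 -193.7  127.3] xyaw -0.0274 ydir [ 0.001 -0.001 -1.   ] F [0.4 1.6 5.8] M [0.174 0.144 0.111] w 10.3
loop shift px 0.0 0.0 score 0.999 absdiff 2.88 rel past 8: 0.368
```

Call:
carry_out:
  steps:
    - [[0,0,0,0.7,1],[0,0,0,1.4,1],[0,0,0,2.1,1]]

```text
clock: 15.52
ee_pos: [560.5, -193.7, 127.3]
eef_rot: [-0.707, 0.707, -0.022, 0.023]
ft_force: [-0.8, 0.1, 5.5]
width: 10.9
```

```bash
python3 -c "
from h import *
chk()"
```

```text
t 15.525 q [-0.333  0.475  0.098  1.193 -0.     1.302] p [ 560.5 -193.7  127.3] xyaw -0.0641 ydir [ 0.001 -0.001 -1.   ] F [-0.8  0.1  5.5] M [0.225 0.156 0.127] w 10.9
loop shift px 0.0 -0.25 score 0.997 absdiff 3.53 rel past 8: 0.405
```

Call:
carry_out:
  steps:
    - [[0,0,0,0.7,1],[0,0,0,1.4,1]]

```text
clock: 15.82
ee_pos: [560.5, -193.6, 127.3]
eef_rot: [-0.706, 0.707, -0.031, 0.032]
ft_force: [-1.0, 0.7, 5.3]
width: 10.4
```

```bash
python3 -c "
from h import *
chk()"
```

```text
t 15.825 q [-0.333  0.475  0.099  1.193  0.     1.327] p [ 560.5 -193.6  127.3] xyaw -0.0888 ydir [ 0.001 -0.    -1.   ] F [-1.   0.7  5.3] M [0.199 0.109 0.082] w 10.4
loop shift px 0.25 -0.75 score 0.982 absdiff 7.81 rel past 8: 0.43
```

```bash
python3 -c "
from h import *
chk()
s=manip.snapshot('side');a=np.load('side7.npz')['img']
f=lambda i:cv2.resize(i[180:225,280:320],None,fx=9,fy=9,interpolation=cv2.INTER_CUBIC)
cv2.imwrite('pics/s8.png',np.hstack([f(a),f(s['img'])]))
w=manip.snapshot('wrist');cv2.imwrite('pics/w8.png',w['img'])
"
```

```text
t 15.875 q [-0.333  0.475  0.098  1.193  0.     1.327] p [ 560.6 -193.6  127.3] xyaw -0.089 ydir [ 0.001 -0.    -1.   ] F [-0.5  1.5  5. ] M [0.305 0.069 0.002] w 10.3
loop shift px 0.25 -0.75 score 0.983 absdiff 7.8 rel past 8: 0.43
```

View pics/s8.png

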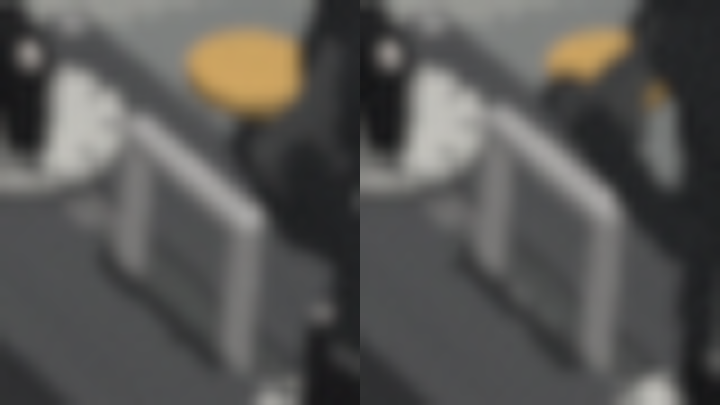

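View pics/w8.png

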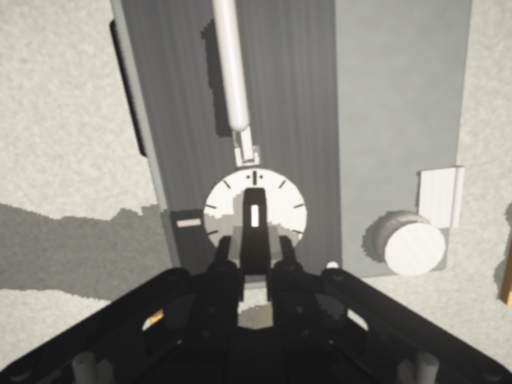

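```bash
python3 -c "
from h import *
a=np.load('side7.npz'); b=manip.snapshot('side')
k=8
f=lambda i,r0,r1,c0,c1: cv2.resize(cv2.cvtColor(i[r0:r1,c0:c1],cv2.COLOR_BGR2GRAY).astype(np.float32),None,fx=k,fy=k,interpolation=cv2.INTER_CUBIC)
A=f(a['img'],180,225,280,320);B=f(b['img'],180,225,280,320)
for c in range(17*k,28*k,k):
  A_=A[:24*k,c];B_=B[:24*k,c]
  # brightness peak of the top bar
  print(c/k, np.argmax(A_[:27*k])/k, np.argmax(B_[:27*k])/k)
p=np.array([556,-100,139.]);print(proj(a,p),proj(a,p+[0,0,4]))
show()"
```

```text
17.0 15.0 14.0
18.0 16.0 14.875
19.0 16.875 15.75
20.0 17.875 16.625
21.0 18.625 17.25
22.0 19.25 18.25
23.0 7.0 5.875
24.0 8.0 5.875
25.0 8.125 5.875
26.0 8.875 5.125
27.0 9.0 5.0
[300.0824398  200.13542518] [300.18353869 198.85536731]
t 16.075 q [-0.333  0.475  0.099  1.193  0.     1.326] p [ 560.6 -193.7  127.3] xyaw -0.0883 ydir [ 0.001 -0.    -1.   ] F [-0.6  1.   6. ] M [ 0.241  0.112 -0.013] w 10.6
```

Call:
carry_out:
  steps:
    - [[0,0,0,0,0],[0,0,0,0,0],[0,-1.5,0,0,0],[0,-4,0,0,0],[0,-6.5,0,0,0]]

```text
clock: 16.7
ee_pos: [560.1, -193.7, 192.8]
eef_rot: [-0.706, 0.706, -0.031, 0.031]
ft_force: [1.2, -0.4, 0.4]
width: 42.8
```

```bash
python3 - <<'E'
from h import *
to([557,-99.5,192],0.03)
E
```

```text
t 16.7 q [-0.333  0.438  0.215  1.347 -0.     1.327] p [ 560.1 -193.7  192.8] xyaw -0.0887 ydir [ 0. -0. -1.] F [ 1.2 -0.4  0.4] M [-0.01   0.035 -0.062] w 42.8
shift cm [-1.15  0.08  9.35] turn -6.8
```

Call:
carry_out:
  steps:
    - [[-0.4,0,3,-2,0],[-0.8,0,6,-5,0],[-1.15,0,9.35,-6.8,0],[-1.15,0,9.35,-6.8,0],[-1.15,0,9.35,-6.8,0]]

```text
clock: 17.32
ee_pos: [557.2, -99.8, 192.1]
eef_rot: [-0.707, 0.707, 0.011, -0.01]
ft_force: [-0.0, -0.6, -1.0]
width: 42.9
```

```bash
python3 - <<'E'
from h import *
s=manip.snapshot("wrist"); np.savez("wrist.npz",**s); cv2.imwrite("pics/w9.png",s["img"])
im=s["img"]; g=cv2.cvtColor(im,cv2.COLOR_BGR2GRAY)
to([557,-99.5,138],0.03)
for p in ([557,-99.5,142],[557,-71.5,142],[557,-127.5,142]): print(proj(s,p))
E
```

```text
t 17.375 q [-0.178  0.384  0.131  1.317 -0.     1.364] p [ 557.2 -100.1  191.9] xyaw 0.0293 ydir [ 0.001 -0.001 -1.   ] F [-0.3 -0.5  0.3] M [0.022 0.03  0.051] w 42.4
shift cm [-0.02  5.39  0.06] turn -0.04
[252.53710161 203.1329465 ]
[253.60005004 168.28079567]
[251.55209076 235.42966563]
```

View pics/w9.png

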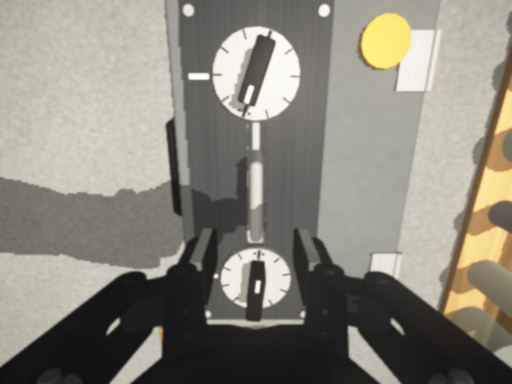

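Call:
carry_out:
  steps:
    - [[0.15,2,0,0,0],[0.15,3.5,0,0,0],[0.15,4.8,0,0,0],[0.15,5.4,0,0,0],[0.15,5.4,0,0,0]]

```text
clock: 18.0
ee_pos: [558.1, -99.4, 136.9]
eef_rot: [0.707, -0.707, -0.01, 0.011]
ft_force: [0.9, -0.1, -0.3]
width: 42.4
```

Call:
carry_out:
  steps:
    - [[0,0,0,0,0.4],[0,0,0,0,0.8],[0,0,0,0,1],[0,0,0,0,1],[0,0,0,0,1]]
  force: 40

```text
clock: 18.62
ee_pos: [558.5, -99.4, 137.5]
eef_rot: [-0.707, 0.707, 0.011, -0.011]
ft_force: [-0.2, -0.0, 0.5]
width: 0.1
```

```bash
python3 - <<'E'
from h import *
show()
s=manip.snapshot("wrist"); cv2.imwrite("pics/w10.png",s["img"])
E
```

```text
t 18.625 q [-0.176  0.419  0.039  1.19  -0.     1.365] p [558.5 -99.4 137.5] xyaw 0.0302 ydir [ 0. -0. -1.] F [-0.2 -0.   0.5] M [-0.013  0.007 -0.016] w 0.1
```

View pics/w10.png

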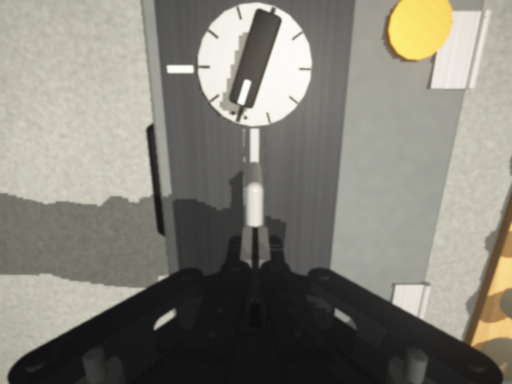

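```bash
python3 - <<'E'
from h import *
s=manip.snapshot("side"); cv2.imwrite("pics/s11.png",cv2.resize(s["img"][150:260,250:350],None,fx=6,fy=5.4,interpolation=cv2.INTER_CUBIC))
w=manip.snapshot("wrist"); cv2.imwrite("pics/w11.png",cv2.resize(w["img"][120:320,180:340],None,fx=3.5,fy=3,interpolation=cv2.INTER_CUBIC))
for n,v in (("side",s),("wrist",w)):
  for p in ([558.5,-99.4,142.5],[558.5,-99.4,123.5],[558.5,-67,142],[558.5,-132,142]): print(n,p,proj(v,p).round(1))
E
```

```text
side [558.5, -99.4, 142.5] [300.9 198.7]
side [558.5, -99.4, 123.5] [300.4 204.7]
side [558.5, -67, 142] [294.3 192.9]
side [558.5, -132, 142] [307.6 205.1]
wrist [558.5, -99.4, 142.5] [252.4 235.7]
wrist [558.5, -99.4, 123.5] [252.6 222.6]
wrist [558.5, -67, 142] [254.  183.2]
wrist [558.5, -132, 142] [250.9 282.1]
```

View pics/s11.png

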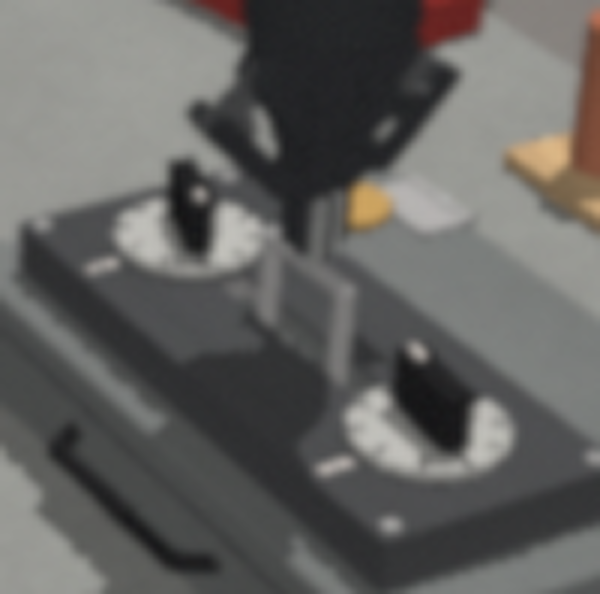

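View pics/w11.png

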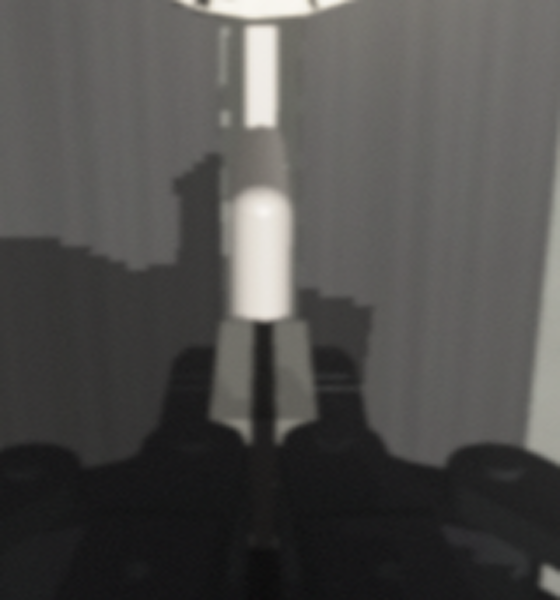

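```bash
python3 - <<'E'
from h import *
s=manip.snapshot("side"); c=cv2.resize(s["img"][165:225,270:335],None,fx=10,fy=10,interpolation=cv2.INTER_CUBIC)
c=cv2.convertScaleAbs(c,alpha=1.8,beta=10)
for z in (107,123.5,135,142.5,150,160):
    u,v=proj(s,[558.5,-99.4,z]); q=(int((u-270+.5)*10),int((v-165+.5)*10)); cv2.drawMarker(c,q,(0,0,255),0,10); cv2.putText(c,str(z),(q[0]+8,q[1]+4),0,.4,(0,255,0))
cv2.imwrite("pics/s12.png",c)
show()
E
```

```text
t 18.825 q [-0.176  0.419  0.039  1.19   0.     1.365] p [558.4 -99.4 137.4] xyaw 0.0301 ydir [-0.  0. -1.] F [-0.2 -0.9  0.5] M [-0.015  0.009  0.051] w 0.1
```

View pics/s12.png

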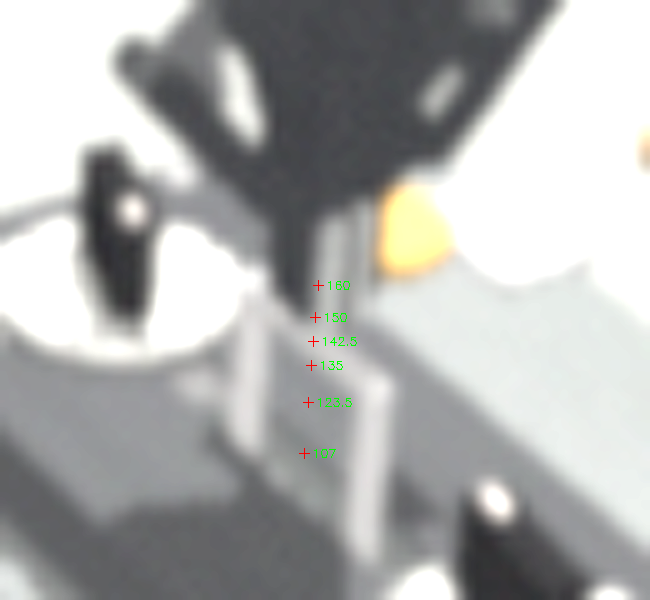

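Call:
carry_out:
  steps:
    - [[0,0,0,0,0],[0,0,0,0,0],[0,0.7,0,0,0],[0,1.4,0,0,0],[0,1.4,0,0,0]]

```text
clock: 19.45
ee_pos: [557.6, -99.2, 122.2]
eef_rot: [0.707, -0.707, -0.01, 0.011]
ft_force: [-0.6, 0.2, -0.5]
width: 42.9
```

```bash
python3 - <<'E'
from h import *
s=manip.snapshot("side"); c=cv2.resize(s["img"][165:225,270:335],None,fx=10,fy=10,interpolation=cv2.INTER_CUBIC)
c=cv2.convertScaleAbs(c,alpha=1.8,beta=10)
cv2.imwrite("pics/s13.png",c)
show()
E
```

```text
t 19.5 q [-0.176  0.431  0.016  1.157  0.     1.365] p [558.  -99.3 122.7] xyaw 0.03 ydir [-0.001  0.    -1.   ] F [0.3 0.2 0.1] M [-0.014  0.012 -0.018] w 42.5
```

View pics/s13.png

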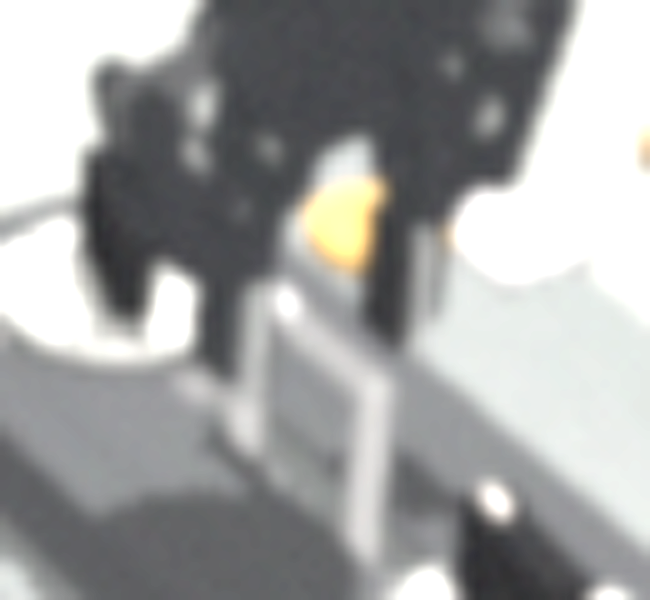

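```bash
python3 - <<'E'
from h import *
s=np.load("side7.npz")
for x in (534,537,579,582):
  for z in (110,125,135,145): print(x,z,((proj(s,[x,-99.3,z])-[270,165])*10).round())
E
```

```text
534 110 [221. 463.]
534 125 [225. 415.]
534 135 [227. 383.]
534 145 [229. 351.]
537 110 [231. 460.]
537 125 [234. 412.]
537 135 [237. 381.]
537 145 [239. 349.]
579 110 [365. 420.]
579 125 [369. 373.]
579 135 [372. 341.]
579 145 [375. 310.]
582 110 [375. 417.]
582 125 [379. 370.]
582 135 [382. 339.]
582 145 [385. 307.]
```

Call:
carry_out:
  steps:
    - [[0,0.4,0,0,0],[0,0.4,0,0,0.4],[0,0.4,0,0,1],[0,0.4,0,0,1],[0,0.4,0,0,1]]
  force: 40

```text
clock: 20.12
ee_pos: [557.9, -99.4, 119.4]
eef_rot: [-0.707, 0.707, 0.01, -0.011]
ft_force: [-2.3, 0.5, 0.1]
width: 8.3
```

```bash
python3 - <<'E'
from h import *
show()
s=manip.snapshot("side"); c=cv2.resize(s["img"][165:225,270:335],None,fx=10,fy=10,interpolation=cv2.INTER_CUBIC)
c=cv2.convertScaleAbs(c,alpha=1.8,beta=10)
cv2.imwrite("pics/s14.png",c)
E
```

```text
t 20.125 q [-0.176  0.433  0.01   1.149 -0.     1.365] p [557.9 -99.4 119.4] xyaw 0.0299 ydir [-0.001 -0.    -1.   ] F [-2.3  0.5  0.1] M [-0.037  0.459  0.008] w 8.3
```

View pics/s14.png

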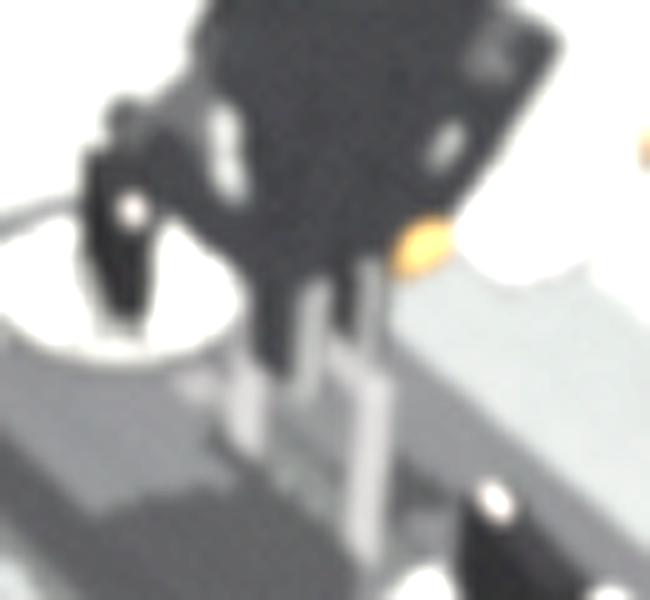

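Call:
carry_out:
  steps:
    - [[0,-0.2,0,0,1],[0,-0.4,0,0,1],[0,-0.6,0,0,1]]

```text
clock: 20.55
ee_pos: [557.9, -99.4, 125.0]
eef_rot: [0.707, -0.707, -0.01, 0.011]
ft_force: [-2.6, -0.9, -3.1]
width: 8.3
```

```bash
python3 - <<'E'
from h import *
show()
E
```

```text
t 20.55 q [-0.176  0.429  0.019  1.163 -0.     1.365] p [557.9 -99.4 125. ] xyaw 0.03 ydir [-0.001  0.    -1.   ] F [-2.6 -0.9 -3.1] M [-0.162  0.38  -0.02 ] w 8.3
```

Only 3–4 N (friction + weight): free. Continue.

Call:
carry_out:
  steps:
    - [[0,-0.4,0,0,1],[0,-0.8,0,0,1],[0,-1.2,0,0,1],[0,-1.5,0,0,1],[0,-1.7,0,0,1]]

```text
clock: 21.18
ee_pos: [558.0, -99.4, 142.5]
eef_rot: [0.707, -0.707, -0.01, 0.011]
ft_force: [-3.6, -0.4, -3.5]
width: 8.3
```

```bash
python3 - <<'E'
from h import *
show()
E
```

```text
t 21.175 q [-0.176  0.416  0.047  1.203 -0.     1.365] p [558.  -99.4 142.5] xyaw 0.03 ydir [-0.001  0.    -1.   ] F [-3.6 -0.4 -3.5] M [-0.178  0.877 -0.006] w 8.3
```

Call:
carry_out:
  steps:
    - [[0,-0.1,0,0,1],[0,-0.2,0,0,1],[0,-0.25,0,0,1]]

```text
clock: 21.55
ee_pos: [558.0, -99.4, 144.7]
eef_rot: [0.707, -0.707, -0.01, 0.011]
ft_force: [-5.4, -1.1, -3.2]
width: 8.5
```

```bash
python3 - <<'E'
from h import *
show()
E
```

```text
t 21.55 q [-0.176  0.414  0.051  1.208 -0.     1.365] p [558.  -99.4 144.7] xyaw 0.03 ydir [-0.001  0.    -1.   ] F [-5.4 -1.1 -3.2] M [-0.163  1.068 -0.071] w 8.5
```

Call:
carry_out:
  steps:
    - [[0,-0.05,0,0,1],[0,-0.1,0,0,1]]

```text
clock: 21.8
ee_pos: [557.9, -99.3, 145.2]
eef_rot: [0.707, -0.707, -0.01, 0.011]
ft_force: [-3.9, -1.3, -8.6]
width: 8.1
```

```bash
python3 - <<'E'
from h import *
show()
E
```

```text
t 21.8 q [-0.176  0.414  0.052  1.21  -0.     1.365] p [557.9 -99.3 145.2] xyaw 0.0301 ydir [-0.001  0.    -1.   ] F [-3.9 -1.3 -8.6] M [-0.219  0.744 -0.018] w 8.1
```

Call:
carry_out:
  steps:
    - [[0,-0.04,0,0,1],[0,-0.04,0,0,0.6],[0,-0.04,0,0,0],[0,-0.04,0,0,0],[0,-0.04,0,0,0]]

```text
clock: 22.42
ee_pos: [559.2, -99.4, 147.2]
eef_rot: [-0.707, 0.707, 0.011, -0.01]
ft_force: [0.5, -1.0, 0.2]
width: 42.8
```

Call:
carry_out:
  steps:
    - [[0,-1,0,0,0],[0,-3,0,0,0],[0,-6,0,0,0],[0,-9,0,0,0],[0,-9,0,0,0]]

```text
clock: 23.05
ee_pos: [560.4, -99.7, 240.0]
eef_rot: [-0.707, 0.707, 0.013, -0.008]
ft_force: [0.1, 0.1, 0.0]
width: 42.7
```

```bash
python3 - <<'E'
from h import *
show()
s=manip.snapshot("side"); c=cv2.resize(s["img"][150:260,240:370],None,fx=6,fy=5.4,interpolation=cv2.INTER_CUBIC)
cv2.imwrite("pics/s15.png",c)
b=proj(s,[556.5,-99.4,168]); print((b-[240,150])*[6,5.4],(proj(s,[556.5,-99.4,142])-[240,150])*[6,5.4])
w=manip.snapshot("wrist"); cv2.imwrite("pics/w15.png",w["img"])
E
```

```text
t 23.05 q [-0.176  0.368  0.232  1.427  0.     1.365] p [560.4 -99.7 240. ] xyaw 0.0301 ydir [ 0.007 -0.001 -1.   ] F [0.1 0.1 0. ] M [-0.027 -0.051  0.008] w 42.7
[365.177983   219.23871706] [361.18763525 264.68944066]
```

View pics/s15.png

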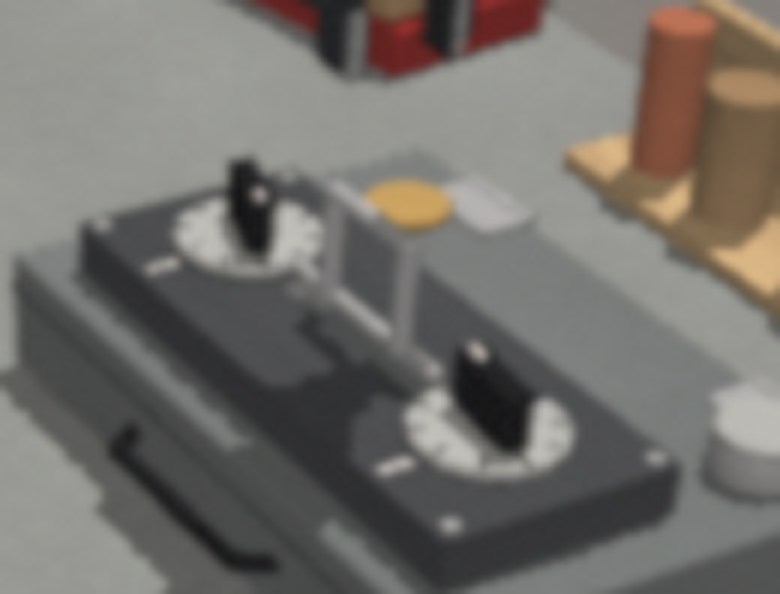

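View pics/w15.png

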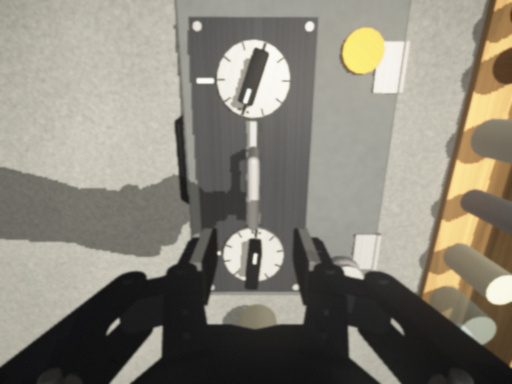

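```bash
python3 - <<'E'
from h import *
show(); print(manip.hand_in())
E
```

```text
t 23.15 q [-0.176  0.37   0.226  1.426  0.     1.365] p [558.6 -99.4 236.6] xyaw 0.0301 ydir [ 0.001 -0.    -1.   ] F [ 0.1 -0.7 -0.5] M [-0.035  0.041 -0.018] w 42.9
the job is handed in; nothing more can be done
None
```

The case is unlocked and handed in at 23.2 s: the bolt is fully drawn and stayed up when I let go, with the gripper well clear above it.

- **Left dial:** set to 2, within about 0.01 rad by the tool angle. The picture shows the index line at the second mark.
- **Right dial:** turned to 8, then on at about 0.1 rad/s. About 0.43 rad past 8 the turning torque fell to about 0 and the side picture showed the loop about 3.6 mm higher, so I stopped. I saw no kick or rise of 0.1 N m; the jump was judged from that fall and the picture. The dial torque never read above about 0.19 N m.
- **Bolt:** drawn up 25.8 mm from its sprung height. The pull was about 3.5 N on the way and 8.6 N at the stop. The last side picture puts the loop at the fully drawn height, within a few millimetres.

**One check disagreed:** the first grip on the bolt closed empty. In the pictures the fingertips stood about 10 mm behind the reported tool point, not 14 mm ahead of it as specified. I opened, went lower and gripped again. For the same reason both dial bars were probably held only near their top edge, but neither slipped.

The medal and the tin look unmoved in the last pictures. The things on the bench were never approached, but I did not check them again at the end.

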